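# Load a sample cassette into the spring-fed feeder

## Task

Load the loose sample cassette into the spring-fed feeder: set it flat between the feeder's end towers, on top of the cassette that is already there, and push it straight down against the spring until both end catches have snapped shut over it and it stays down by itself. Then let go, and leave the other things on the desk where they are.

Things in the scene. Friction and masses are not known exactly. Their poses are not given: they have to be found in the camera images.
- feeder: Fixed metal feeder: base 110 mm (its x) x 200 (y) x 12, a 126 mm high tower at each y end. Origin: centre of underside. Between the towers a channel 60 mm (x) x 114 (y), open at the top; corner fins bound its x sides, but the middle 74 mm of y is open there, so fingers can pass down beside a cassette. From 108 to 126 mm height its walls flare out by 9 mm as a lead-in.
- seat (a point): Point on the feeder's centre line 90 mm above the desk, level with the catches' undersides; feeder's axes. A cassette held by the catches has its top centre here. One set in from above first rests on the catches' slopes, underside 12 to 16 mm above this point; press its top (tips in the middle) to about 5 mm below this point and the catches close; the spring then lifts it against them.
- loose_cassette_center (a point): Centre (12 mm above its underside) of the loose closed cassette to load: white plastic box with a grey panel on top, 56 mm (x) x 110 (y) x 24 high, about 0.12 kg, lying flat on the desk. Grasp it across its 56 mm; in the feeder its y lies along the feeder's y, either way round.
- loaded_cassette_center (a point): Centre of an identical cassette that is already in the feeder, lying on the follower and held down by the catches; it goes down together with the one pushed onto it.
- follower (a joint): Travel of the sprung platform under the stack, m, growing as it is pushed down: 0 with one cassette under the catches, 0.024 with two, end stop at 0.042. Spring 200 N/m, 9 N at 0 and 13.8 N at 0.024; pushing a cassette in takes about 9 to 15 N in all.
- catch_left (a joint): Spring catch in the feeder's +y tower, m: 0 = closed, sticking 7 mm into the channel over the stack; 0.004 to 0.010 while a cassette passes it. Its underside is flat, 90 mm above the desk; its upper side slopes down inwards from 110 mm at the wall to 94 mm at the tip, so a cassette pushed down drives it back.
- catch_right (a joint): The same for the feeder's -y tower.
- beaker: Bystander: translucent beaker, 90 mm wide, 103 mm high; origin at the centre of its underside.
- mouse: Bystander: computer mouse, 119 x 60 x 36 mm; origin at the centre of its underside.
- small_bottle: Bystander: white bottle with a red cap, 48 mm wide, 124 mm high; origin at the centre of its underside.
- stapler: Bystander: small stapler, 30 x 120 x 30 mm; origin at the centre of its underside.
Things that resemble listed ones, but are neither listed nor needed, are in the scene too. Leave any pink or red look-alike of the part that bears loose_cassette_center alone.

How it is judged (in metres and radians):
At the end, for the whole second after the job is handed in: The loose cassette lies level (0.06 rad) in the feeder on the first one, both within 6 mm of centre; its centre is 9.5 to 16 mm below the seat point; the follower is down over 21 mm; both catches are closed to within 2 mm; all at rest and released (z of loose_cassette_center in the frame of seat between -0.016 and -0.0095 m and horizontal distance between each of loose_cassette_center, loaded_cassette_center and seat below 0.006 m and angle between loose_cassette_center's own z axis and vertical below 0.06 rad and z of loaded_cassette_center in the frame of seat below -0.033 m and value of joint follower above 0.021 m and value of joint each of catch_left, catch_right below 0.002 m and linear speed of loose_cassette below 0.02 m/s); the robot touches nothing.
It fails at once if a bystander (beaker, mouse, small bottle or stapler) is shoved by more than 30 mm or knocked over (distance of any of beaker, mouse, small_bottle, stapler from where it was at the start of the episode above 0.03 m or angle between any of beaker, small_bottle's own z axis and vertical above 0.6 rad).
It also fails if it takes over 45 s, if anything falls off the work surface, if the arm or the gripper's body presses on something with over 40 N, if the wrist force passes 120 N, or if a joint passes its speed limit or range.

## Robot

A 6-joint arm with a two-finger parallel gripper is mounted at the origin on a cart in front of the work surface, level with it; the furniture and walls round the work are solid. World frame = base frame: x ahead of the robot, y to its left, z up, the work surface at z = 0. Lengths are in m, angles in degrees, forces in N, time in s.
With the tool pointing down it reaches from about 0.35 to 0.875 m from the base axis. Payload 4.2 kg.
Tool frame: the origin (TCP) lies midway between the tips of the shut fingers; the grasp point (between the pads) lies 19 mm behind it; z points along the fingers, y is the direction in which the jaws open and shut (so a half turn about z gives the same grasp; the last joint's range is limited). The gripper opens to 87 mm and grips with 3 to 60 N. Pads are 19 mm wide; open, the fingers measure 117 mm over their backs; the gripper's body (75 mm by 190 mm) begins 51 mm behind the grasp point.
Start: joints at [-62.017, 22.042, 0.453, 0, -68.411, -14.817], TCP at [0.142, -0.609, 0.223] pointing down, gripper open.
Joint ranges: [-179.83, 179.83], [-69.29, 118.12], [-61.27, 80.66], [-181.25, 117.63], [-171.15, -9.14], [-177.46, 177.46]. Speed limits (degrees/s): [159.86, 159.86, 180, 180, 180, 180].

## Interface

Orientations are given as a 3x3 rotation matrix whose columns are the frame's x, y, z axes.
In Python, from station import r gives the robot as it stands.
- The arm moves only by the tool play_rows, never from a script. Its argument "commands" is a list that holds one entry, the list of rows, each a list of 7 numbers: the shift along the world's x, y, z in m, then the turn, a rotation vector about the world's x, y, z in rad, then the closure, from 0 (fully open) to 1 (shut). A call has 1 to 5 rows; each row is the pose to reach, as a shift and turn from the pose commanded when the call began; what a row does not reach only later rows make up. A row lasts 1/10 s, in which the tool goes at most 50 mm and 8.59 degrees, less where a joint would pass 70% of its speed; a pose out of reach is approached as far as the arm can. A call with a gripper value outside its range is refused whole. The fingers move at their own pace and stop on an object; the grip force is fixed at half the most. Time passes only in rows, so rows that repeat a pose let the fingers close. It gives the time, the measured TCP pose, the force and the opening at its end, in the units of the state.
- r.sense(): the state, without advancing time (a new reading comes with each control period).
- r.capture(name): name is "scene" or "top"; returns a dict with "image" (420x560x3 uint8, red, green, blue), "range_z" (420x560 float32, m along the optical axis (not along the pixel's ray), 0 where there is no reading), "intrinsics" (3x3 intrinsics, pixels), "extrinsics" (4x4, takes a point from camera to world coordinates). Camera axes: x right, y up, looking along -z (the intrinsics and any distortion apply to the point x, -y, -z); pixel columns grow to the right and rows downward; lengths in m; the calibration is good to about 2 mm. A picture is of the moment at which its call begins.
- r.finish_job(): hands the job in, once; it reports no verdict.
The state is a dict: "time_s": time; "joints": joint angles; "joint_velocities": joint speeds; "effort": joint torques, N m; "tcp_pos": TCP position; "ee_rot": TCP orientation; "wrist_force": force on the tool from outside, world axes, zero at the start; "moment": the same for the moment, N m; "gripper_width": opening from 0.0 (shut) to 1.0 (fully open).
Only numpy, scipy, OpenCV 4.12 (cv2) and the standard library are available. Lean on these libraries where they do the work, as an engineer would, in place of code of your own. Each camera call takes 0.05 s, during which the arm holds its last target. There are 200 camera calls.

## Working session

There is one attempt and no reset: what is moved stays moved. The work goes in short steps, Python scripts to look and compute and a tool call to move; the robot and the scene stay as the last step left them, time stands still between calls to the robot, and variables do not carry over. Pictures are saved under pics/ and viewed, about 8 in all and at most 12, crops included, and the job is handed in when it is done.

Besides the shell and the picture viewer there is one more tool, called after "Call:" as name([rows], argument=value, ...), one row to a line, values as JSON. play_rows: Moves the arm, as the interface text tells. Its arguments: {"type":"object","properties":{"commands":{"type":"array","items":{"type":"array","items":{"type":"array","items":{"type":"number"}}}}},"required":["commands"]}

```bash
mkdir -p pics && cat > h.py <<'E'
import numpy as np, cv2, pickle
from station import r
def cap(n):
    c=r.capture(n); pickle.dump(c,open(n+'.pkl','wb')); cv2.imwrite(f'pics/{n}_{r.sense()["time_s"]:.2f}.png',c['image'][:,:,::-1]); return c
def world(c):
    K=c['intrinsics'];T=c['extrinsics'];z=c['range_z'];h,w=z.shape
    u,v=np.meshgrid(np.arange(w),np.arange(h))
    p=np.stack([(u-K[0,2])/K[0,0]*z,-(v-K[1,2])/K[1,1]*z,-z],-1)
    P=p@T[:3,:3].T+T[:3,3]; P[z==0]=np.nan; return P
E
python3 - <<'E'
from h import *
for n in('scene','top'):
    c=cap(n);print(n,c['intrinsics'].tolist(),np.round(c['extrinsics'],3).tolist())
print(r.sense())
E
ls pics
```

```text
scene [[402.0011792424032, 0.0, 283.3192760092466], [0.0, 402.0011792424032, 207.50621676122196], [0.0, 0.0, 1.0]] [[-0.778, 0.347, -0.524, 0.005], [-0.628, -0.427, 0.65, 0.698], [0.002, 0.835, 0.55, 0.697], [0.0, 0.0, 0.0, 1.0]]
top [[546.0064048723586, 0.0, 286.5154931170514], [0.0, 546.0064048723586, 211.9135325212789], [0.0, 0.0, 1.0]] [[-0.008, 0.997, -0.077, 0.498], [-1.0, -0.007, 0.017, -0.005], [0.016, 0.077, 0.997, 1.623], [0.0, 0.0, 0.0, 1.0]]
{'time_s': 0.1, 'joints': array([-6.20173113e+01,  2.20867047e+01,  3.86132037e-01, -2.52269912e-02,
       -6.84109977e+01, -1.48184083e+01]), 'joint_velocities': array([-0.15988643, -0.10820032,  0.2484494 ,  0.09803131, -0.0188599 ,
        0.00348508]), 'effort': array([-6.50309739e-04, -3.91689241e+01,  1.87934124e+01,  4.23185527e+00,
        1.34432246e-02, -7.39934671e-05]), 'tcp_pos': array([ 0.14224802, -0.60803354,  0.22155546]), 'ee_rot': array([[-9.73758018e-01, -2.27585187e-01, -5.52110477e-04],
       [-2.27585833e-01,  9.73756147e-01,  1.91167933e-03],
       [ 1.02551072e-04,  1.98716560e-03, -9.99998020e-01]]), 'wrist_force': array([-0.14115043,  0.22444274, -1.11116034]), 'moment': array([ 0.0217257 ,  0.02353999, -0.00694726]), 'gripper_width': 1.0009298035544973}
scene_0.05.png
top_0.10.png
```

View pics/top_0.10.png

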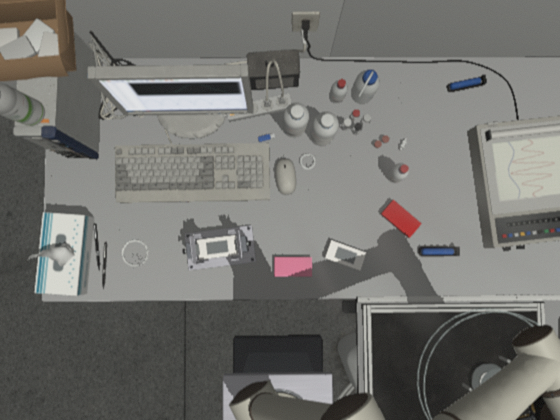

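View pics/scene_0.05.png

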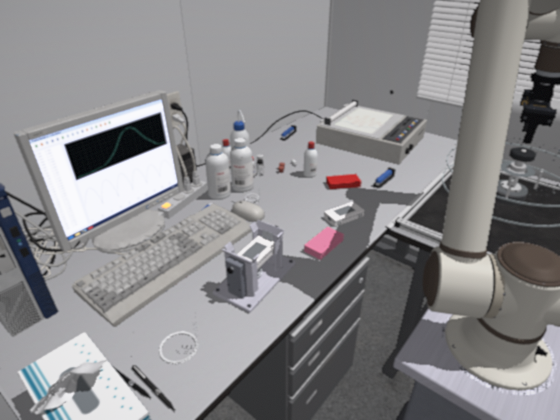

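The top view shows the feeder at (217,246) with the loaded cassette inside. A white box with a grey panel is at (345,254), and the look-alikes are pink at (293,266) and red at (400,218). The white one fits the description. In the scene view it is at (343,213), next to pink (324,243) and red (343,181). I'll confirm it in a crop and measure.

```bash
cat > m.py <<'E'
from h import *
c=pickle.load(open('top.pkl','rb'));P=world(c)
im=c['image'];sub=im[205:290,165:385];cv2.imwrite('pics/crop1.png',cv2.resize(sub[:,:,::-1],None,fx=3.5,fy=3.5,interpolation=cv2.INTER_CUBIC))
def rect(name,win,lo,hi,cond=None):
    m=np.zeros(im.shape[:2],bool);a,b,d,e=win;m[b:e,a:d]=1
    with np.errstate(invalid='ignore'): m&=(P[...,2]>lo)&(P[...,2]<hi)
    if cond is not None:m&=cond
    q=P[m];(cx,cy),s,an=cv2.minAreaRect(q[:,:2].astype(np.float32));print(name,len(q),'c',round(cx,4),round(cy,4),'size',np.round(s,4),'ang',round(an,2),'z',np.round(np.percentile(q[:,2],[5,50,95]),4));return q
rect('loose',(315,225,375,280),.014,.034)
q=rect('towers',(165,210,265,280),.112,.14)
rect('base+',(165,210,265,280),.008,.14)
with np.errstate(invalid='ignore'):rect('loadedtop',(190,225,245,265),.08,.1)
print('desk',np.nanmedian(P[270:290,330:350,2]))
E
python3 m.py
```

```text
loose 712 c 0.4951 -0.2029 size [0.1113 0.0566] ang 69.81 z [0.0182 0.0243 0.0304]
towers 409 c 0.5201 0.1689 size [0.0842 0.1722] ang 6.83 z [0.1127 0.1199 0.1285]
base+ 2500 c 0.5276 0.1818 size [0.2881 0.2034] ang 89.71 z [0.009  0.0876 0.1233]
loadedtop 788 c 0.5225 0.1581 size [0.0644 0.1307] ang 9.92 z [0.0841 0.0902 0.0963]
desk 0.00026657847951083724
```

View pics/crop1.png

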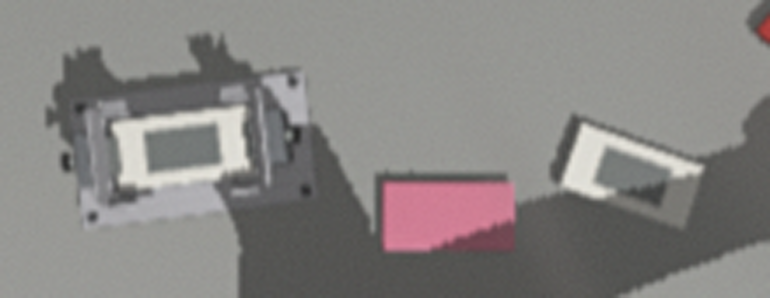

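The crop confirms the white box with a grey panel (crop 630,170). The pink one at (450,215) and the red at the edge are look-alikes. Next I'll refine the feeder pose by ray casting the base bolts and the loaded cassette's top.

```bash
cat >> h.py <<'E'
def ray(c,uv,z):
    K=c['intrinsics'];T=c['extrinsics'];uv=np.asarray(uv,float).reshape(-1,2)
    d=np.c_[(uv[:,0]-K[0,2])/K[0,0],-(uv[:,1]-K[1,2])/K[1,1],-np.ones(len(uv))]@T[:3,:3].T
    o=T[:3,3];return o+d*((z-o[2])/d[:,2])[:,None]
def white(c,win,z,name,lo=170):
    im=c['image'].astype(int);a,b,d,e=win;m=np.zeros(im.shape[:2],np.uint8);s=im[b:e,a:d]
    m[b:e,a:d]=((s.min(2)>lo)&(s[...,0]-s[...,2]>3))
    cs,_=cv2.findContours(m,0,2);k=max(cs,key=cv2.contourArea);h=ray(c,k.reshape(-1,2),z)[:,:2].astype(np.float32)
    R=cv2.minAreaRect(h);print(name,cv2.contourArea(k),np.round(R[0],4),np.round(R[1],4),round(R[2],2));return k
E
python3 - <<'E'
from h import *
c=pickle.load(open('top.pkl','rb'))
b=np.array([(80,107),(292,82),(305,190),(92,216)])/3.5+[165,205]-.36
w=ray(c,b,.014)[:,:2];print(w.round(4),w.mean(0).round(4),cv2.minAreaRect(w.astype(np.float32)))
im=c['image'];print(im[244,198],im[247,328],im[232,217],im[262,350],im[240,270],im[262,187])
white(c,(185,225,250,270),.09,'loaded',150)
white(c,(315,225,375,280),.024,'loose',150)
s=pickle.load(open('scene.pkl','rb'));cv2.imwrite('pics/crop2.png',cv2.resize(s['image'][190:310,200:380][:,:,::-1],None,fx=4.4,fy=4.4,interpolation=cv2.INTER_CUBIC))
E
```

```text
[[0.5552 0.2592]
 [0.5749 0.0814]
 [0.4842 0.0707]
 [0.464  0.2487]] [0.5196 0.165 ] ((0.5196899771690369, 0.16498079895973206), (0.09177707880735397, 0.17928864061832428), 6.477471351623535)
[167 166 161] [132 130 126] [96 98 98] [84 84 82] [151 151 147] [119 119 118]
loaded 665.0 [0.5189 0.1657] [0.0565 0.1049] 6.71
loose 255.0 [ 0.4938 -0.2021] [0.107  0.0565] 69.77
```

View pics/crop2.png

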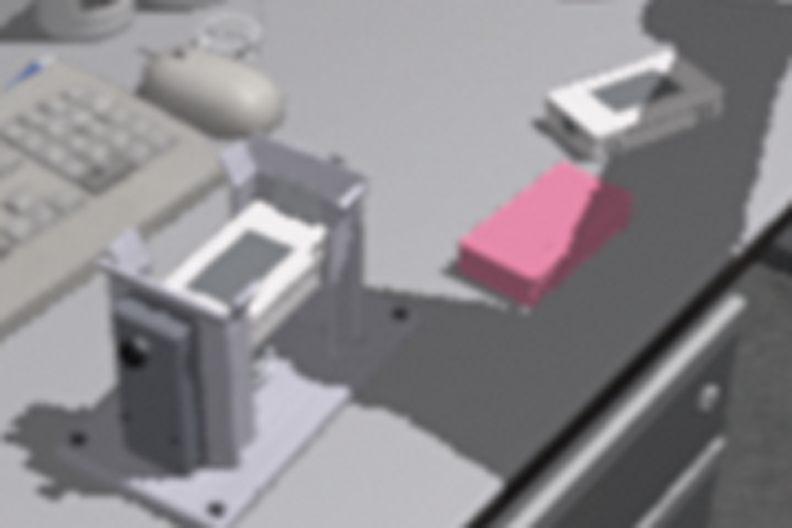

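Measured so far:
- **Feeder:** centre (0.519, 0.1655), yaw +6.6°. The bolts and the loaded cassette agree within 1 mm.
- **Loose cassette:** centre (0.495, -0.203), yaw -20.2°, 111×57 mm, top at 24 mm, which fits the description.

Crop 2 shows the feeder, the loaded cassette and the loose white cassette clearly. I'll approach now.

Call:
play_rows([
  [[0.035,0.04,0,0,0,0.14,0],[0.07,0.08,0,0,0,0.28,0],[0.105,0.12,0,0,0,0.42,0],[0.14,0.16,0,0,0,0.56,0],[0.17,0.195,0,0,0,0.7,0]],
])

```text
time_s: 0.6
tcp_pos: [0.3075, -0.4184, 0.2222]
ee_rot: [[-0.594, -0.805, -0.0], [-0.805, 0.594, 0.0], [-0.0, 0.001, -1.0]]
wrist_force: [2.1, -0.9, 0.2]
gripper_width: 1.003
```

Call:
play_rows([
  [[0.035,0.04,0,0,0,0.14,0],[0.07,0.08,-0.02,0,0,0.29,0],[0.105,0.12,-0.04,0,0,0.29,0],[0.14,0.16,-0.05,0,0,0.29,0],[0.183,0.21,-0.06,0,0,0.29,0]],
])

```text
time_s: 1.1
tcp_pos: [0.4661, -0.2359, 0.1677]
ee_rot: [[-0.344, -0.939, -0.002], [-0.939, 0.344, 0.0], [0.0, 0.002, -1.0]]
wrist_force: [0.7, -0.8, -0.1]
gripper_width: 1.003
```

Call:
play_rows([
  [[0,0,0,0,0,0,0],[0,0,0,0,0,0,0]],
])

```text
time_s: 1.3
tcp_pos: [0.466, -0.2367, 0.168]
ee_rot: [[-0.342, -0.94, -0.002], [-0.94, 0.342, 0.0], [0.0, 0.002, -1.0]]
wrist_force: [0.3, 0.6, -0.3]
gripper_width: 1.003
```

Call:
play_rows([
  [[0.0285,0.034,-0.02,0,0,0,0],[0.0285,0.034,-0.06,0,0,0,0],[0.0285,0.034,-0.1,0,0,0,0],[0.0285,0.034,-0.12,0,0,0,0],[0.0285,0.034,-0.12,0,0,0,0]],
])

```text
time_s: 1.8
tcp_pos: [0.491, -0.2046, 0.0459]
ee_rot: [[-0.346, -0.938, -0.007], [-0.938, 0.346, 0.001], [0.002, 0.007, -1.0]]
wrist_force: [0.1, 0.0, -0.4]
gripper_width: 1.004
```

Call:
play_rows([
  [[0,0,-0.015,0,0,0,0],[0,0,-0.03,0,0,0,0],[0,0,-0.04,0,0,0,0],[0,0,-0.043,0,0,0,0],[0,0,-0.043,0,0,0,0]],
])

```text
time_s: 2.3
tcp_pos: [0.4945, -0.2043, 0.0063]
ee_rot: [[-0.344, -0.939, 0.001], [-0.939, 0.344, -0.0], [0.0, -0.001, -1.0]]
wrist_force: [-0.1, 0.5, -0.0]
gripper_width: 1.002
```

```bash
python3 - <<'E'
from h import *
c=cap('scene');s=r.sense();print(s['tcp_pos'],s['wrist_force'])
cv2.imwrite('pics/crop3.png',cv2.resize(c['image'][150:270,280:420][:,:,::-1],None,fx=4.5,fy=4.5))
E
```

```text
[ 0.49480937 -0.20418722  0.00655297] [-0.54582693  0.10361306 -0.11948044]
```

View pics/crop3.png

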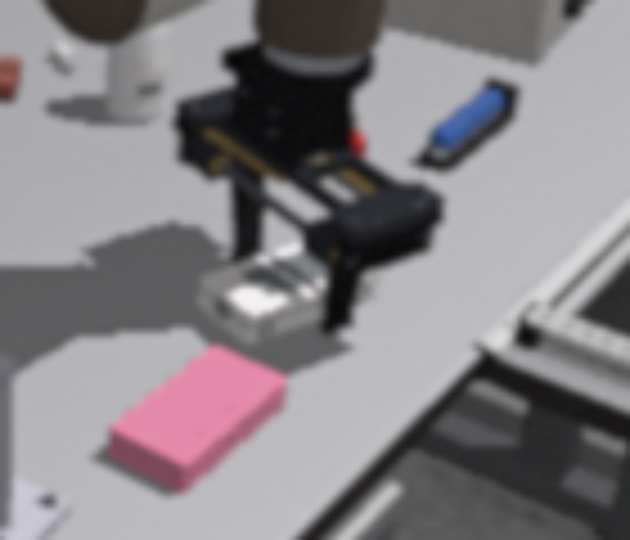

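The fingers straddle the cassette near its middle (crop 240,230 and 335,300). Closing.

Call:
play_rows([
  [[0,0.0015,-0.002,0,0,0,0],[0,0.0015,-0.002,0,0,0,0.5],[0,0.0015,-0.002,0,0,0,1],[0,0.0015,-0.002,0,0,0,1],[0,0.0015,-0.002,0,0,0,1]],
])

```text
time_s: 2.85
tcp_pos: [0.4944, -0.2023, 0.0039]
ee_rot: [[-0.344, -0.939, 0.0], [-0.939, 0.344, -0.0], [-0.0, -0.0, -1.0]]
wrist_force: [-0.3, -0.0, -0.5]
gripper_width: 0.723
```

Call:
play_rows([
  [[0,0,0,0,0,0,1],[0,0,0,0,0,0,1],[0,0,0.03,0,0,0,1],[0,0,0.07,0,0,0,1],[0,0,0.11,0,0,0,1]],
])

```text
time_s: 3.35
tcp_pos: [0.4935, -0.2022, 0.1143]
ee_rot: [[-0.344, -0.939, -0.002], [-0.939, 0.344, 0.0], [0.001, 0.002, -1.0]]
wrist_force: [1.3, -0.4, -1.6]
gripper_width: 0.638
```

Call:
play_rows([
  [[0,0,0.04,0,0,0,1],[0,0,0.08,0,0,0,1],[0,0,0.1,0,0,0,1],[0,0,0.1,0,0,0,1]],
])

```text
time_s: 3.75
tcp_pos: [0.496, -0.2026, 0.2172]
ee_rot: [[-0.344, -0.939, 0.007], [-0.939, 0.344, -0.001], [-0.001, -0.007, -1.0]]
wrist_force: [-0.2, 0.6, -0.6]
gripper_width: 0.637
```

Call:
play_rows([
  [[0.003,0.04,0,0,0,0.05,1],[0.006,0.08,0,0,0,0.1,1],[0.009,0.12,0,0,0,0.15,1],[0.012,0.16,0,0,0,0.2,1],[0.015,0.2,0,0,0,0.25,1]],
])

```text
time_s: 4.25
tcp_pos: [0.508, -0.0009, 0.2118]
ee_rot: [[-0.099, -0.995, -0.004], [-0.995, 0.099, -0.0], [0.001, 0.003, -1.0]]
wrist_force: [0.1, -0.0, -1.0]
gripper_width: 0.642
```

Call:
play_rows([
  [[0.003,0.04,0,0,0,0.05,1],[0.006,0.08,0,0,0,0.1,1],[0.008,0.12,0,0,0,0.15,1],[0.0095,0.15,0,0,0,0.2,1],[0.0095,0.168,0,0,0,0.216,1]],
])

```text
time_s: 4.75
tcp_pos: [0.5179, 0.1675, 0.2117]
ee_rot: [[0.117, -0.993, -0.003], [-0.993, -0.117, -0.001], [0.001, 0.003, -1.0]]
wrist_force: [-0.1, 0.0, -0.5]
gripper_width: 0.639
```

Call:
play_rows([
  [[0,0,0,0,0,0,1],[0,0,0,0,0,0,1],[0,0,0,0,0,0,1]],
])

```text
time_s: 5.05
tcp_pos: [0.5184, 0.1645, 0.2133]
ee_rot: [[0.113, -0.994, -0.001], [-0.994, -0.113, -0.001], [0.001, 0.001, -1.0]]
wrist_force: [1.0, -0.0, -0.2]
gripper_width: 0.64
```

```bash
python3 - <<'E'
from h import *
c=cap('scene');s=r.sense();print(s['tcp_pos'],s['ee_rot'].round(4).tolist(),s['wrist_force'])
cv2.imwrite('pics/crop4.png',cv2.resize(c['image'][140:320,180:360][:,:,::-1],None,fx=3.3,fy=3.3))
E
```

```text
[0.51858845 0.16444533 0.21350178] [[0.1129, -0.9936, -0.0007], [-0.9936, -0.1129, -0.0004], [0.0003, 0.0008, -1.0]] [ 0.30179194  0.03369551 -1.36748297]
```

View pics/crop4.png

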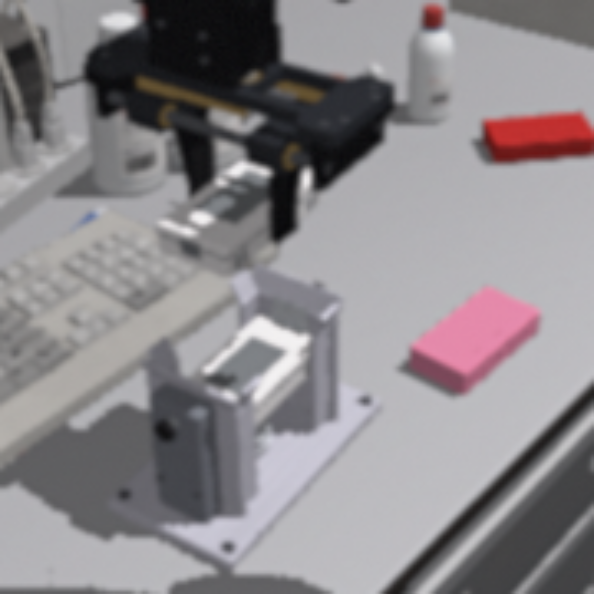

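Crop 4 shows the cassette level in the jaws (220,215) above the feeder, with the catches and loaded cassette below (260,355). Lowering carefully while watching the force.

Call:
play_rows([
  [[0.0005,0.001,-0.03,0,0,0.002,1],[0.0005,0.001,-0.055,0,0,0.002,1],[0.0005,0.001,-0.07,0,0,0.002,1],[0.0005,0.001,-0.075,0,0,0.002,1],[0.0005,0.001,-0.075,0,0,0.002,1]],
])

```text
time_s: 5.6
tcp_pos: [0.5192, 0.1658, 0.1385]
ee_rot: [[0.116, -0.993, -0.001], [-0.993, -0.116, -0.001], [0.001, 0.001, -1.0]]
wrist_force: [0.1, 0.9, -2.0]
gripper_width: 0.643
```

Call:
play_rows([
  [[0,0,-0.004,0,0,0,1],[0,0,-0.008,0,0,0,1],[0,0,-0.012,0,0,0,1],[0,0,-0.016,0,0,0,1],[0,0,-0.018,0,0,0,1]],
])

```text
time_s: 6.1
tcp_pos: [0.5191, 0.1666, 0.1203]
ee_rot: [[0.117, -0.993, -0.0], [-0.993, -0.117, -0.0], [0.0, 0.0, -1.0]]
wrist_force: [0.1, -0.2, -0.1]
gripper_width: 0.642
```

Call:
play_rows([
  [[0,-0.0005,-0.004,0,0,0,1],[0,-0.0005,-0.008,0,0,0,1],[0,-0.0005,-0.01,0,0,0,1],[0,-0.0005,-0.01,0,0,0,1]],
])

```text
time_s: 6.5
tcp_pos: [0.5191, 0.166, 0.1103]
ee_rot: [[0.117, -0.993, -0.001], [-0.993, -0.117, -0.001], [0.0, 0.001, -1.0]]
wrist_force: [0.2, 1.1, -0.8]
gripper_width: 0.636
```

```bash
python3 - <<'E'
from h import *
c=cap('scene');s=r.sense();print(s['tcp_pos'],s['wrist_force'],s['moment'])
cv2.imwrite('pics/crop5.png',cv2.resize(c['image'][180:320,200:320][:,:,::-1],None,fx=4.2,fy=4.2,interpolation=cv2.INTER_CUBIC))
E
```

```text
[0.5192806  0.16612664 0.11057552] [-0.30192687 -0.66526421 -1.08769349] [-0.00913238  0.09793374  0.07538086]
```

View pics/crop5.png

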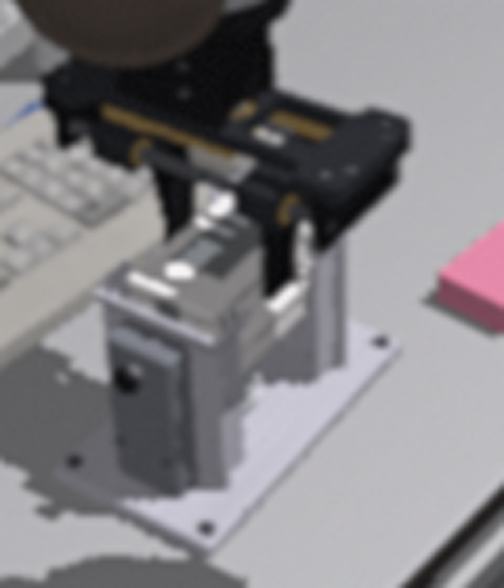

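Crop 5 shows the cassette level between the towers, in the mouth of the channel at (195,270), with no side load. I'll lower it a little more and release it.

Call:
play_rows([
  [[0,0,-0.002,0,0,0,1],[0,0,-0.003,0,0,0,1],[0,0,-0.004,0,0,0,1],[0,0,-0.005,0,0,0,1],[0,0,-0.005,0,0,0,1]],
])

```text
time_s: 7.05
tcp_pos: [0.5198, 0.1665, 0.1061]
ee_rot: [[0.117, -0.993, 0.001], [-0.993, -0.117, 0.001], [-0.001, -0.001, -1.0]]
wrist_force: [1.0, -0.9, 2.3]
gripper_width: 0.641
```

Contact with the slopes (underside about 0.102 m, +2.3 N). Releasing, rising, then closing the fingers.

Call:
play_rows([
  [[0,0,0,0,0,0,0.6],[0,0,0,0,0,0,0.1],[0,0,0,0,0,0,0],[0,0,0,0,0,0,0],[0,0,0,0,0,0,0]],
])

```text
time_s: 7.55
tcp_pos: [0.5191, 0.1661, 0.1055]
ee_rot: [[0.117, -0.993, -0.001], [-0.993, -0.117, -0.0], [0.0, 0.001, -1.0]]
wrist_force: [0.4, 0.0, 0.2]
gripper_width: 0.919
```

Call:
play_rows([
  [[0,0,0.01,0,0,0,0],[0,0,0.03,0,0,0,0],[0,0,0.05,0,0,0,0],[0,0,0.06,0,0,0,0.5],[0,0,0.06,0,0,0,1]],
])

```text
time_s: 8.05
tcp_pos: [0.5202, 0.1667, 0.1677]
ee_rot: [[0.117, -0.993, 0.003], [-0.993, -0.117, 0.002], [-0.002, -0.004, -1.0]]
wrist_force: [0.0, -0.2, -0.6]
gripper_width: 0.895
```

Call:
play_rows([
  [[0,0,0,0,0,0,1],[0,0,0,0,0,0,1],[0,0,0,0,0,0,1],[0,0,0,0,0,0,1],[0,0,0,0,0,0,1]],
])

```text
time_s: 8.55
tcp_pos: [0.5192, 0.1661, 0.1653]
ee_rot: [[0.117, -0.993, -0.001], [-0.993, -0.117, -0.0], [0.0, 0.001, -1.0]]
wrist_force: [1.2, -1.6, -0.0]
gripper_width: 0.454
```

```bash
python3 - <<'E'
from h import *
c=cap('scene');s=r.sense();print(s['tcp_pos'],s['wrist_force'],s['gripper_width'])
cv2.imwrite('pics/crop6.png',cv2.resize(c['image'][180:320,200:320][:,:,::-1],None,fx=4.2,fy=4.2,interpolation=cv2.INTER_CUBIC))
E
```

```text
[0.51922444 0.16616569 0.16546648] [-0.88939847  0.19851584  0.39208952] 0.3958648764182604
```

View pics/crop6.png

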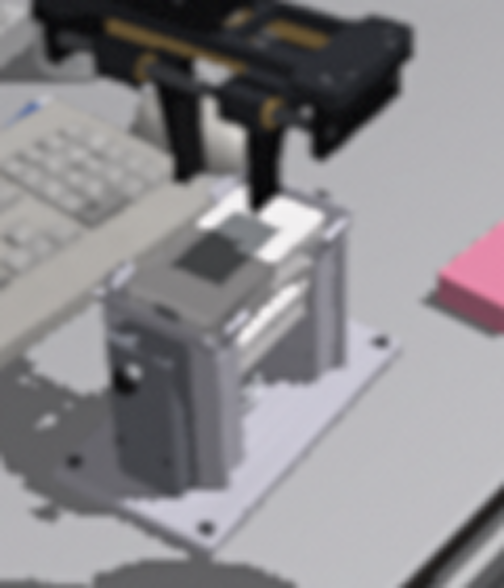

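Crop 6 shows the cassette resting level on the catch slopes (225,245), with the fingers still closing. I'll finish closing and press straight down.

Call:
play_rows([
  [[0,-0.0005,0,0,0,0,1],[0,-0.0005,0,0,0,0,1],[0,-0.0005,0,0,0,0,1],[0,-0.0005,-0.01,0,0,0,1],[0,-0.0005,-0.02,0,0,0,1]],
])

```text
time_s: 9.1
tcp_pos: [0.5192, 0.1657, 0.1451]
ee_rot: [[0.117, -0.993, 0.0], [-0.993, -0.117, 0.0], [-0.0, -0.0, -1.0]]
wrist_force: [-0.2, -0.0, -0.2]
gripper_width: 0.021
```

Call:
play_rows([
  [[0,0,-0.003,0,0,0,1],[0,0,-0.006,0,0,0,1],[0,0,-0.01,0,0,0,1],[0,0,-0.013,0,0,0,1],[0,0,-0.015,0,0,0,1]],
])

```text
time_s: 9.6
tcp_pos: [0.5193, 0.1657, 0.1305]
ee_rot: [[0.117, -0.993, -0.0], [-0.993, -0.117, -0.0], [0.0, 0.0, -1.0]]
wrist_force: [0.4, 0.1, 0.6]
gripper_width: 0.005
```

Call:
play_rows([
  [[0,0,-0.003,0,0,0,1],[0,0,-0.006,0,0,0,1],[0,0,-0.009,0,0,0,1],[0,0,-0.012,0,0,0,1],[0,0,-0.015,0,0,0,1]],
])

```text
time_s: 10.1
tcp_pos: [0.5193, 0.1658, 0.1156]
ee_rot: [[0.117, -0.993, 0.0], [-0.993, -0.117, 0.0], [-0.0, -0.0, -1.0]]
wrist_force: [0.5, 0.1, 1.0]
gripper_width: 0.006
```

Call:
play_rows([
  [[0,0,-0.003,0,0,0,1],[0,0,-0.006,0,0,0,1],[0,0,-0.009,0,0,0,1],[0,0,-0.012,0,0,0,1],[0,0,-0.015,0,0,0,1]],
])

```text
time_s: 10.6
tcp_pos: [0.5193, 0.1659, 0.1019]
ee_rot: [[0.117, -0.993, 0.001], [-0.993, -0.117, 0.0], [-0.0, -0.001, -1.0]]
wrist_force: [-3.0, 0.9, 9.3]
gripper_width: 0.004
```

Call:
play_rows([
  [[0,0,-0.003,0,0,0,1],[0,0,-0.006,0,0,0,1],[0,0,-0.009,0,0,0,1],[0,0,-0.012,0,0,0,1],[0,0,-0.014,0,0,0,1]],
])

```text
time_s: 11.1
tcp_pos: [0.5194, 0.1659, 0.0882]
ee_rot: [[0.117, -0.993, 0.001], [-0.993, -0.117, 0.0], [0.0, -0.001, -1.0]]
wrist_force: [-4.2, 0.9, 12.4]
gripper_width: 0.003
```

Call:
play_rows([
  [[0,0,-0.002,0,0,0,1],[0,0,-0.004,0,0,0,1],[0,0,-0.005,0,0,0,1],[0,0,-0.005,0,0,0,1],[0,0,-0.005,0,0,0,1]],
])

```text
time_s: 11.6
tcp_pos: [0.5194, 0.1659, 0.0834]
ee_rot: [[0.117, -0.993, 0.001], [-0.993, -0.117, 0.0], [0.0, -0.001, -1.0]]
wrist_force: [-4.2, 0.6, 12.8]
gripper_width: 0.005
```

```bash
python3 - <<'E'
from h import *
c=cap('scene');s=r.sense();print(s['tcp_pos'],s['wrist_force'],s['gripper_width'])
cv2.imwrite('pics/crop7.png',cv2.resize(c['image'][180:320,200:320][:,:,::-1],None,fx=4.2,fy=4.2,interpolation=cv2.INTER_CUBIC))
E
```

```text
[0.51935026 0.16589499 0.0834499 ] [-4.32877758  0.50909287 12.43811406] 0.00751278107954431
```

View pics/crop7.png

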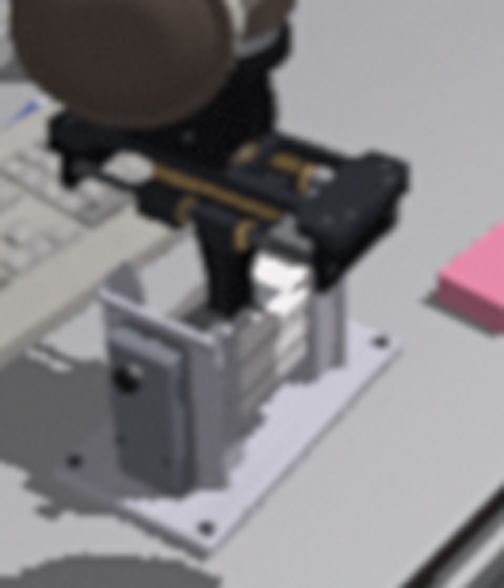

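Crop 7 shows both cassettes pushed down in the stack, the upper one below the tower tops (270,290). The tip is 6.6 mm below the seat at 12.5 N, so I'll raise it.

Call:
play_rows([
  [[0,0,-0.001,0,0,0,1],[0,0,0.002,0,0,0,1],[0,0,0.005,0,0,0,1],[0,0,0.008,0,0,0,1],[0,0,0.012,0,0,0,1]],
])

```text
time_s: 12.15
tcp_pos: [0.5189, 0.1656, 0.0937]
ee_rot: [[0.117, -0.993, -0.001], [-0.993, -0.117, -0.0], [-0.0, 0.001, -1.0]]
wrist_force: [0.2, -0.3, -0.1]
gripper_width: 0.008
```

Call:
play_rows([
  [[0,0,0.02,0,0,0,1],[0,0,0.05,0,0,0,1],[0,0,0.09,0,0,0,1],[0,0,0.12,0,0,0,1],[0,0,0.13,0,0,0,1]],
])

```text
time_s: 12.65
tcp_pos: [0.5206, 0.1663, 0.2268]
ee_rot: [[0.117, -0.993, 0.005], [-0.993, -0.117, 0.003], [-0.002, -0.005, -1.0]]
wrist_force: [0.3, -0.6, 0.1]
gripper_width: 0.008
```

Call:
play_rows([
  [[-0.01,-0.04,0,0,0,0,1],[-0.02,-0.08,0,0,0,0,1],[-0.03,-0.12,0,0,0,0,1],[-0.04,-0.16,0,0,0,0,1],[-0.05,-0.2,0,0,0,0,1]],
])

```text
time_s: 13.15
tcp_pos: [0.4678, -0.0358, 0.2223]
ee_rot: [[0.117, -0.993, -0.003], [-0.993, -0.117, -0.0], [-0.0, 0.003, -1.0]]
wrist_force: [0.5, 0.2, 0.4]
gripper_width: 0.006
```

Call:
play_rows([
  [[0,0,0,0,0,0,1],[0,0,0,0,0,0,1],[0,0,0,0,0,0,1]],
])

```text
time_s: 13.45
tcp_pos: [0.4692, -0.0339, 0.223]
ee_rot: [[0.117, -0.993, -0.001], [-0.993, -0.117, -0.0], [-0.0, 0.001, -1.0]]
wrist_force: [-0.1, 1.0, 0.2]
gripper_width: 0.007
```

```bash
python3 - <<'E'
from h import *
s=cap('scene');c=cap('top');P=world(c)
print(r.sense()['time_s'],r.sense()['tcp_pos'])
k=white(c,(185,225,250,270),.09,'top cassette',150)
S=world(s)
for n,W in(('top',P),('scene',S)):
    f=np.array([.5193,.1655]);a=np.radians(6.6);d=W[...,:2]-f
    fx=d[...,0]*np.cos(a)+d[...,1]*np.sin(a);fy=-d[...,0]*np.sin(a)+d[...,1]*np.cos(a)
    for lo,hi in((-.04,-.015),(-.015,.015),(.015,.04)):
        with np.errstate(invalid='ignore'):m=(abs(fx)<.02)&(fy>lo)&(fy<hi)&(W[...,2]>.03)
        print(n,lo,m.sum(),np.nanmedian(W[m][:,2]).round(4))
A=cv2.resize(s['image'][180:320,200:320],None,fx=3.3,fy=3.3,interpolation=cv2.INTER_CUBIC)
B=cv2.resize(c['image'][205:290,170:270],None,fx=3.9,fy=3.9,interpolation=cv2.INTER_CUBIC)
h=np.zeros((max(len(A),len(B)),A.shape[1]+B.shape[1],3),np.uint8);h[:len(A),:A.shape[1]]=A;h[:len(B),A.shape[1]:]=B
cv2.imwrite('pics/crop8.png',h[:,:,::-1]);print(h.shape)
E
```

```text
13.55 [ 0.46945265 -0.03352199  0.22324424]
top cassette 590.0 [0.5194 0.1601] [0.0562 0.0938] 6.71
top -0.04 126 0.0907
top -0.015 155 0.09
top 0.015 126 0.0898
scene -0.04 104 0.0901
scene -0.015 132 0.0904
scene 0.015 74 0.0905
(462, 786, 3)
```

View pics/crop8.png

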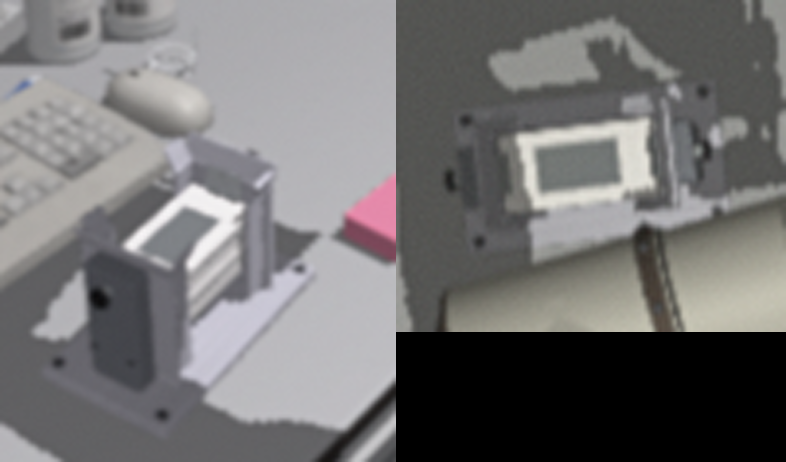

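Crop 8 shows two cassettes stacked level in the feeder, at (190,250) on the left and (580,165) on the right. The top face measures 0.090 m at both ends in both views, which is seat height, and it stays down on its own. Handing in.

```bash
python3 -c "
from station import r
print(r.finish_job())"
```

```text
the job is handed in; nothing more can be done
None
```

The loose white cassette is loaded in the feeder on top of the first one and stays down by itself. I gripped it across its 56 mm, set it on the catch slopes and let go. Then I pressed it with shut fingers to 6.6 mm below the seat (about 12.5 N) and moved the arm clear. The job was handed in at about 13.6 s.

**Last checks:**
- **Height and level:** the top face measured 89.8 to 90.7 mm at both ends and the middle, in both cameras. That is seat height (90 mm), so it is level.
- **Stack:** the last picture shows two cassettes stacked between the towers, and the arm is clear of everything.
- **Catches:** I did not measure them directly. I take them as closed because the spring-loaded stack stays at seat height with nothing touching it.
- **A disagreement:** the white-mask outline of the top gave a centre about 5 mm off along the feeder's length. It covered only 94 of 110 mm because one end was in shadow, so I did not count it. The channel leaves about 2 mm of play.
- **Bystanders:** I did not measure them again after the job. The moves kept clear of them, and no unexpected contact force showed up.

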